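# Find the quick coupling with the tired valve spring and scrap it

### The arm

A 7-joint arm with a two-finger parallel gripper is mounted at the origin on the work surface. World frame = base frame: x ahead of the robot, y to its left, z up, the work surface at z = 0. Lengths are in m, angles in rad, forces in N, time in s.
With the tool pointing down it reaches from about 0.425 to 0.975 m from the base axis. Payload 16.7 kg.
Tool frame: the origin (TCP) lies midway between the tips of the shut fingers; the grasp point (between the pads) lies 19 mm behind it; z points along the fingers, x is the direction in which the jaws open and shut, and the axes are right-handed (so a half turn about z gives the same grasp; the last joint's range is limited). The gripper opens to 85 mm and grips with 20 to 120 N. Pads are 22 mm wide; open, the fingers measure 114 mm over their backs; the gripper's body (76 mm by 85 mm) begins 54 mm behind the grasp point. The pads swing forward as they close: fully open they stand 13 mm farther back than shut.
Start: joints at [-1.478, 0.426, 0.074, 1.606, -0.034, 1.111, -0.067], TCP at [0.162, 0.655, 0.231] pointing down, gripper open.
Joint ranges: [-2.85, 2.85], [-0.5, 2.14], [-1.23, 1.37], [0.21, 2.46], [-1.02, 4.16], [0.16, 2.05], [-2.73, 2.73]. Speed limits (rad/s): [1.89, 1.89, 2.39, 2.39, 3.01, 3.01, 3.01].

### API

Orientations are given as a rotation vector (axis times angle).
In Python, from bench import arm, get_image, get_calibration gives the robot as it stands.
- The arm moves only by the shell command python3 -m crank 'ROWS' [FORCE]. ROWS is JSON, a list that holds one entry, the list of rows, each a list of 7 numbers: the turn, a rotation vector about the tool's x, y, z scaled (see below), then the shift along the tool's x, y, z scaled (see below), then the opening, from -1 (shut) to 1 (fully open), so that 0 is half open. A call has 1 to 20 rows; each row shifts and turns the commanded pose from where the row before left it, along the tool's axes as they then stand; what a row does not reach is not made up. The controller multiplies each number of a shift by 0.06 m and each number of a turn by 8 degrees. A row lasts 1/8 s, in which the tool goes at most 62.5 mm and 10.7 degrees, less where a joint would pass 70% of its speed; a pose out of reach is approached as far as the arm can. A call with a number of a shift or a turn outside -1 to 1 is refused whole. A call with a gripper value outside its range is refused whole. The fingers move at their own pace and stop on an object; FORCE is the grip in N (left out, the last holds). Time passes only in rows, so rows that do not move let the fingers close. It gives the time, the measured TCP pose, the force and the opening at its end, in the units of the state.
- arm.observe(): the state, without advancing time (a new reading comes with each control period).
- get_image(name): name is "scene" or "top" or "wrist"; returns (picture, depth): 384x512x3 uint8, red, green, blue; 384x512 float32, m along the optical axis (not along the pixel's ray), 0 where there is no reading.
- get_calibration(name): a dict with "fx", "fy", "cx", "cy" (pixels), "k1" (the pictures are not rectified: a ray, as slopes to the right and down, at radius r is drawn at 1 + k1 r^2 times it, then the intrinsics apply), "world_to_cam" (4x4, takes a point from world to camera coordinates); the wrist camera has in their place "T_tool_cam" (4x4, takes a point from camera to tool coordinates, whose origin is the TCP and whose axes are the tool frame's). Camera axes: x right, y down, z forward; pixel columns grow to the right and rows downward; lengths in m; the calibration is good to about 2 mm. A picture is of the moment at which its call begins: read the wrist's pose just before it. get_calibration takes no time and is no camera call.
- arm.job_done(): hands the job in, once; it reports no verdict.
The state is a dict: "time_s": time; "q": joint angles; "dq": joint speeds; "effort": joint torques, N m; "eef_pos": TCP position; "ee_rot": TCP orientation; "wrist_force": force on the tool from outside, world axes, zero at the start; "moment": the same for the moment, N m; "grip_width": opening from 0.0 (shut) to 1.0 (fully open).
Only numpy, scipy, OpenCV 4.12 (cv2) and the standard library are available. Lean on these libraries where they do the work, as an engineer would, in place of code of your own. Each camera call takes 0.05 s, during which the arm holds its last target. There are 200 camera calls.

### The job

Four quick couplings stand nose up in the drilled block, and one of them has a tired valve spring. Push the poppets in by about 5 mm, gently and never hard against the stop, hold them there a moment, and feel which one pushes back much less than the others. Put that coupling in the plain scrap box, leave the sound ones standing in the block, and do not disturb the other things on the bench.

Things in the scene. Friction and masses are not known exactly. Their poses are not given: they have to be found in the camera images.
- coupling_a: One of four look-alike steel coupling plugs, nose up, each in any hole of the block; 0.2 kg. Origin: centre of the stub's underside, z up the axis. Up from there: threaded stub diam 21, 0-18 mm (in the hole); hexagon 24 across flats, 18-32, resting on the block; round body diam 28, 32-54 (grip here); nose diam 20, 54-76; poppet to 85. Lift over 20 mm to clear the block.
- poppet_a: Valve poppet of coupling_a: steel pin, diam 10 mm, 9 mm out of the nose. Origin: centre of its flat tip, at rest 85 mm above the coupling's origin; z up the axis. Slides down 8 mm to its stop and springs back. A sound spring first yields at 4 N and pushes back 12-14 N at 5 mm; a tired one yields at once, gives only 5 N at 5 mm, and rests 0.3 mm lower.
- coupling_b: One of four look-alike steel coupling plugs, nose up, each in any hole of the block; 0.2 kg. Origin: centre of the stub's underside, z up the axis. Up from there: threaded stub diam 21, 0-18 mm (in the hole); hexagon 24 across flats, 18-32, resting on the block; round body diam 28, 32-54 (grip here); nose diam 20, 54-76; poppet to 85. Lift over 20 mm to clear the block.
- poppet_b: Valve poppet of coupling_b: steel pin, diam 10 mm, 9 mm out of the nose. Origin: centre of its flat tip, at rest 85 mm above the coupling's origin; z up the axis. Slides down 8 mm to its stop and springs back. A sound spring first yields at 4 N and pushes back 12-14 N at 5 mm; a tired one yields at once, gives only 5 N at 5 mm, and rests 0.3 mm lower.
- coupling_c: One of four look-alike steel coupling plugs, nose up, each in any hole of the block; 0.2 kg. Origin: centre of the stub's underside, z up the axis. Up from there: threaded stub diam 21, 0-18 mm (in the hole); hexagon 24 across flats, 18-32, resting on the block; round body diam 28, 32-54 (grip here); nose diam 20, 54-76; poppet to 85. Lift over 20 mm to clear the block.
- poppet_c: Valve poppet of coupling_c: steel pin, diam 10 mm, 9 mm out of the nose. Origin: centre of its flat tip, at rest 85 mm above the coupling's origin; z up the axis. Slides down 8 mm to its stop and springs back. A sound spring first yields at 4 N and pushes back 12-14 N at 5 mm; a tired one yields at once, gives only 5 N at 5 mm, and rests 0.3 mm lower.
- coupling_d: One of four look-alike steel coupling plugs, nose up, each in any hole of the block; 0.2 kg. Origin: centre of the stub's underside, z up the axis. Up from there: threaded stub diam 21, 0-18 mm (in the hole); hexagon 24 across flats, 18-32, resting on the block; round body diam 28, 32-54 (grip here); nose diam 20, 54-76; poppet to 85. Lift over 20 mm to clear the block.
- poppet_d: Valve poppet of coupling_d: steel pin, diam 10 mm, 9 mm out of the nose. Origin: centre of its flat tip, at rest 85 mm above the coupling's origin; z up the axis. Slides down 8 mm to its stop and springs back. A sound spring first yields at 4 N and pushes back 12-14 N at 5 mm; a tired one yields at once, gives only 5 N at 5 mm, and rests 0.3 mm lower.
- rack: Light wooden block, 70 x 270 x 30 mm, fixed to the bench, with four blind holes, 24 mm wide and 20 mm deep, in a row along its long side (its y axis), 64 mm apart (at y = -96, -32, 32, 96 mm). Origin: centre of its underside on the bench; z up.
- scrap_box: Plain deep grey sheet-metal box without dividers, open on top, 200 x 160 x 55 mm, wall and floor 3 mm, fixed. Origin: centre of its underside on the bench; x along its long side, z up. Stands to the left or right of the block.
- stock_tray: Low blue sheet-metal tray, 200 x 150 x 30 mm, with six compartments that hold small fittings; not for scrap. Fixed. Origin: centre of its underside; x along its long side. Stands on the other side of the block.
- wrench: Steel wrench, 200 mm long, lying loose on the bench beyond the block; a bystander. Origin on its underside, x along its length.
- grease_tub: Small white tub with a black lid, diameter 68 mm, 65 mm high, standing loose; a bystander. Origin: centre of its underside.
- elbow: Loose steel elbow fitting, about 55 mm high, standing on the bench; a bystander. Origin: centre of its underside.
There are look-alikes about, which are no part of the job. Leave any brown or red look-alike of the coupling_d alone.

How it is judged:
On the way:
1. a poppet has been held pushed in by 3 to 7 mm for 0.3 s while it pushed back with less than 8 N, which only the tired spring does (((z of poppet_a in the frame of coupling_a between 0.078 and 0.082 m and contact force between anything else and poppet_a between 1.5 and 8 N) or (z of poppet_b in the frame of coupling_b between 0.078 and 0.082 m and contact force between anything else and poppet_b between 1.5 and 8 N) or (z of poppet_c in the frame of coupling_c between 0.078 and 0.082 m and contact force between anything else and poppet_c between 1.5 and 8 N) or (z of poppet_d in the frame of coupling_d between 0.078 and 0.082 m and contact force between anything else and poppet_d between 1.5 and 8 N))), for 0.3 s.
At the end, for the whole second after the job is handed in: The coupling with the tired spring (the one whose poppet rests 0.3 mm low) lies or stands inside the scrap box, released and at rest; the other three stand upright in their holes in the block, less than 10 mm from where they were (((z of poppet_a in the frame of coupling_a below 0.0849 m and x of coupling_a in the frame of scrap_box between -0.1 and 0.1 m and y of coupling_a in the frame of scrap_box between -0.08 and 0.08 m and z of coupling_a in the frame of scrap_box below 0.055 m and x of poppet_a in the frame of scrap_box between -0.12 and 0.12 m and y of poppet_a in the frame of scrap_box between -0.1 and 0.1 m and linear speed of coupling_a below 0.03 m/s) or (z of poppet_a in the frame of coupling_a above 0.0849 m and distance of coupling_a from where it was at the start of the episode below 0.01 m and angle between coupling_a's own z axis and vertical below 0.15 rad)) and ((z of poppet_b in the frame of coupling_b below 0.0849 m and x of coupling_b in the frame of scrap_box between -0.1 and 0.1 m and y of coupling_b in the frame of scrap_box between -0.08 and 0.08 m and z of coupling_b in the frame of scrap_box below 0.055 m and x of poppet_b in the frame of scrap_box between -0.12 and 0.12 m and y of poppet_b in the frame of scrap_box between -0.1 and 0.1 m and linear speed of coupling_b below 0.03 m/s) or (z of poppet_b in the frame of coupling_b above 0.0849 m and distance of coupling_b from where it was at the start of the episode below 0.01 m and angle between coupling_b's own z axis and vertical below 0.15 rad)) and ((z of poppet_c in the frame of coupling_c below 0.0849 m and x of coupling_c in the frame of scrap_box between -0.1 and 0.1 m and y of coupling_c in the frame of scrap_box between -0.08 and 0.08 m and z of coupling_c in the frame of scrap_box below 0.055 m and x of poppet_c in the frame of scrap_box between -0.12 and 0.12 m and y of poppet_c in the frame of scrap_box between -0.1 and 0.1 m and linear speed of coupling_c below 0.03 m/s) or (z of poppet_c in the frame of coupling_c above 0.0849 m and distance of coupling_c from where it was at the start of the episode below 0.01 m and angle between coupling_c's own z axis and vertical below 0.15 rad)) and ((z of poppet_d in the frame of coupling_d below 0.0849 m and x of coupling_d in the frame of scrap_box between -0.1 and 0.1 m and y of coupling_d in the frame of scrap_box between -0.08 and 0.08 m and z of coupling_d in the frame of scrap_box below 0.055 m and x of poppet_d in the frame of scrap_box between -0.12 and 0.12 m and y of poppet_d in the frame of scrap_box between -0.1 and 0.1 m and linear speed of coupling_d below 0.03 m/s) or (z of poppet_d in the frame of coupling_d above 0.0849 m and distance of coupling_d from where it was at the start of the episode below 0.01 m and angle between coupling_d's own z axis and vertical below 0.15 rad))); the robot touches nothing.
It fails at once if a poppet is pushed with more than 25 N (driven hard against its stop) (contact force between anything else and poppet_a above 25 N or contact force between anything else and poppet_b above 25 N or contact force between anything else and poppet_c above 25 N or contact force between anything else and poppet_d above 25 N).
It fails at once if the wrench, the grease tub or the elbow is moved by more than 30 mm (distance of any of wrench, grease_tub, elbow from where it was at the start of the episode above 0.03 m).
It also fails if it takes over 61 s, if anything falls off the work surface, if the arm or the gripper's body presses on something with over 40 N, if the wrist force passes 120 N, or if a joint passes its speed limit or range.

## Working session

There is one attempt and no reset: what is moved stays moved. The work goes in short steps, Python scripts to look and compute and a shell command to move; the robot and the scene stay as the last step left them, time stands still between calls to the robot, and variables do not carry over. Pictures are saved under pics/ and viewed, about 8 in all and at most 12, crops included, and the job is handed in when it is done.

```bash
mkdir -p pics
cat > h.py <<'E'
import numpy as np, cv2
from bench import arm, get_image, get_calibration
from scipy.spatial.transform import Rotation as R
def grab(n,fn):
    s=arm.observe(); im,d=get_image(n); cv2.imwrite('pics/'+fn+'.png',im[:,:,::-1]); np.savez('pics/'+fn+'.npz',im=im,d=d,p=s['eef_pos'],r=s['ee_rot']); return im,d,s
def c2w(n,s=None):
    c=get_calibration(n)
    if n!='wrist': return c,np.linalg.inv(np.array(c['world_to_cam']))
    T=np.eye(4);T[:3,:3]=R.from_rotvec(s['ee_rot']).as_matrix();T[:3,3]=s['eef_pos'];return c,T@np.array(c['T_tool_cam'])
def slopes(c,px):
    K=np.array([[c['fx'],0,c['cx']],[0,c['fy'],c['cy']],[0,0,1.]])
    return cv2.undistortPoints(np.array(px,float).reshape(-1,1,2),K,np.array([c['k1'],0,0,0.])).reshape(-1,2)
def on_plane(c,T,px,z):
    sl=slopes(c,px); r=np.c_[sl,np.ones(len(sl))]@T[:3,:3].T; o=T[:3,3]
    return o+r*((z-o[2])/r[:,2])[:,None]
def cloud(c,T,d):
    v,u=np.mgrid[:d.shape[0],:d.shape[1]]; sl=slopes(c,np.c_[u.ravel(),v.ravel()])
    P=np.c_[sl,np.ones(len(sl))]*d.reshape(-1,1); return (P@T[:3,:3].T+T[:3,3]).reshape(*d.shape,3)
E
python3 - <<'E'
from h import *
s=arm.observe(); print({k:np.round(v,3) for k,v in s.items()})
a,_,_=grab('top','top0'); b,_,_=grab('scene','scene0')
print(get_calibration('top'))
cv2.imwrite('pics/both.png',cv2.resize(np.vstack([a,b])[:,:,::-1],None,fx=.78,fy=.78))
E
```

```text
{'time_s': np.float64(0.0), 'q': array([-1.477,  0.427,  0.074,  1.607, -0.034,  1.111, -0.067]), 'dq': array([ 0.002, -0.   ,  0.001,  0.   , -0.001,  0.001,  0.002]), 'effort': array([ 2.0000e-03, -9.4985e+01,  3.7620e+00, -4.6351e+01,  1.9000e-02,
        1.0000e-02,  0.0000e+00]), 'eef_pos': array([0.162, 0.655, 0.231]), 'ee_rot': array([ 2.473e+00,  1.935e+00, -2.000e-03]), 'wrist_force': array([-0.057, -1.008,  0.2  ]), 'moment': array([ 0.019, -0.001,  0.018]), 'grip_width': np.float64(0.999)}
{'fx': 402.721708577712, 'fy': 402.721708577712, 'cx': 250.1052597316635, 'cy': 189.95247324029287, 'k1': 0.0178118101120807, 'world_to_cam': array([[-0.02080619, -0.99961192, -0.01852344,  0.01731736],
       [-0.98230241,  0.02388838, -0.18577223,  0.62630807],
       [ 0.18614263,  0.01433041, -0.98241822,  0.93938172],
       [ 0.        ,  0.        ,  0.        ,  1.        ]])}
```

View pics/top0.png

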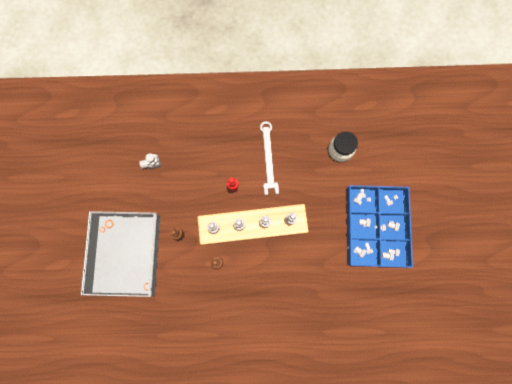

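View pics/scene0.png

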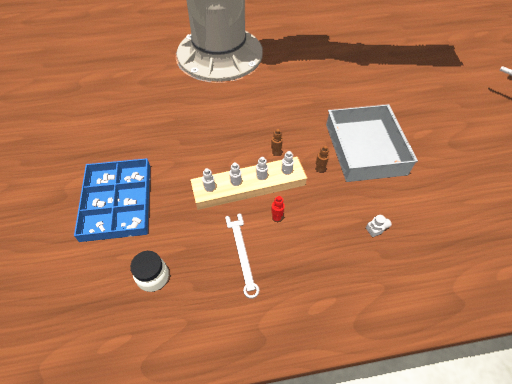

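The top view shows the rack at (253,224), with four steel couplings at about (213,228), (238,225), (264,222) and (291,219). The scrap box is at (120,254) and the blue tray at (380,227). The brown look-alikes are at (177,234) and (217,263), and the red one is at (232,184). Next I'll measure positions.

Run:
```python
from h import *
for n,f in (('top','top0'),('scene','scene0')):
    c,T=c2w(n); z=np.load(f'pics/{f}.npz'); P=cloud(c,T,z['d']); im=z['im']
    hsv=cv2.cvtColor(im,cv2.COLOR_RGB2HSV)
    m=cv2.inRange(hsv,(18,60,150),(35,255,255)); ok=(m>0)
    n_,l,st,_=cv2.connectedComponentsWithStats(cv2.morphologyEx(m,cv2.MORPH_CLOSE,np.ones((9,9))))
    k=1+np.argmax(st[1:,4]); ok&=(l==k)
    hull=cv2.convexHull(np.argwhere(ok)[:,::-1].astype(np.int32))
    top=on_plane(c,T,hull.reshape(-1,2),0.03)
    print(n,'rack',cv2.minAreaRect(top[:,:2].astype(np.float32)), 'depth z',np.median(P[ok][:,2]))
    cx,cy=np.median(P[ok][:,:2],0)
    q=(P[...,2]>0.055)&(P[...,2]<0.12)&(abs(P[...,0]-cx)<.2)&(abs(P[...,1]-cy)<.25)&(z['d']>0)
    n_,l,st,_=cv2.connectedComponentsWithStats(q.astype(np.uint8))
    for i in range(1,n_):
        if st[i,4]>5: pp=P[l==i]; h=pp[pp[:,2]>pp[:,2].max()-.012]; print(st[i],np.round(h.mean(0),4),np.round(pp[:,2].max(),4),np.median(im[l==i],0))
    if n=='top':
        g=on_plane(c,T,[(89,212),(158,213),(152,297),(82,295)],.055); print('box',np.round(g,3),g.mean(0))
        q=(P[...,2]>0.02)&(P[...,2]<0.25)&(z['d']>0)
        n_,l,st,_=cv2.connectedComponentsWithStats(q.astype(np.uint8))
        for i in range(1,n_):
            if st[i,4]>20: pp=P[l==i]; print('obj',np.round(pp.min(0),3),np.round(pp.max(0),3))
s=arm.observe();print(R.from_rotvec(s['ee_rot']).as_matrix().round(3),get_calibration('wrist'))
```

```text
top rack ((0.5457578897476196, -4.7788023948669434e-05), (0.07111886888742447, 0.2712753713130951), 5.060657501220703) depth z 0.031131138064431463
[334 142  21  13 209] [ 0.7279 -0.2361  0.0656] 0.0704 [68. 64. 62.]
[227 177  11  11  79] [0.6465 0.0476 0.0821] 0.0891 [230.  66.  60.]
[155 212   2   6   9] [0.5714 0.2377 0.057 ] 0.0597 [179. 166. 159.]
[286 212  12  12 112] [ 0.5555 -0.096   0.0932] 0.1007 [232.  218.5 200. ]
[260 215  12  12 112] [ 0.5489 -0.0322  0.0919] 0.0993 [236.5 225.  206. ]
[234 218  12  12 112] [0.544  0.0318 0.0952] 0.1022 [232. 220. 202.]
[208 221  12  12 112] [0.5378 0.0938 0.0932] 0.1003 [229.5 217.5 199. ]
[171 227  11  11  81] [0.5262 0.1866 0.0821] 0.089 [146.  91.  58.]
[211 257  12  12  90] [0.4521 0.0866 0.0839] 0.0898 [151.5  96.   65.5]
box [[0.581 0.403 0.055]
 [0.575 0.232 0.055]
 [0.374 0.242 0.055]
 [0.383 0.409 0.055]] [0.47831913 0.32124903 0.055     ]
obj [ 0.708 -0.271  0.021] [ 0.771 -0.206  0.072]
obj [0.703 0.24  0.02 ] [0.736 0.293 0.058]
obj [0.634 0.033 0.02 ] [0.658 0.061 0.089]
obj [ 0.431 -0.398  0.02 ] [ 0.639 -0.239  0.036]
ob
[... 682 characters left out ...]
]
[274 196   9  13  97] [0.6506 0.0455 0.079 ] 0.0859 [218.  40.  38.]
[130 251  32  29 710] [ 0.7445 -0.2395  0.0647] 0.0681 [63. 63. 64.]
[[ 0.24   0.971 -0.   ]
 [ 0.971 -0.24  -0.001]
 [-0.001  0.    -1.   ]] {'fx': 327.84219919148234, 'fy': 327.84219919148234, 'cx': 252.9700336309251, 'cy': 194.56777360904823, 'k1': -0.08724140452510386, 'T_tool_cam': array([[ 9.99998571e-01, -5.92754195e-04,  1.58306451e-03,
        -6.61031107e-04],
       [ 5.03741238e-05,  9.46536884e-01,  3.22595607e-01,
        -8.33626320e-02],
       [-1.68964885e-03, -3.22595066e-01,  9.46535561e-01,
        -1.42921265e-01],
       [ 0.00000000e+00,  0.00000000e+00,  0.00000000e+00,
         1.00000000e+00]])}
```

```bash
python3 -m crank '[[[0,0,0,-0.61,0.62,0,-1],[0,0,0,-0.61,0.62,0,-1],[0,0,0,-0.61,0.62,0,-1],[0,0,0,-0.61,0.62,0,-1],[0,0,0,-0.61,0.62,0,-1],[0,0,0,-0.61,0.62,0,-1],[0,0,0,-0.61,0.62,0,-1],[0,0,0,-0.61,0.62,0,-1],[0,0,0,-0.61,0.62,0,-1],[0,0,0,-0.61,0.62,0,-1],[0,0,0,-0.61,0.62,0,-1],[0,0,0,-0.61,0.62,0,-1],[0,0,0,-0.61,0.62,0,-1],[0,0,0,-0.61,0.62,0,-1]]]'
python3 -m crank '[[[0,0,1,0,0,0,-1],[0,0,1,0,0,0,-1],[0,0,1,0,0,0,-1],[0,0,1,0,0,0,-1],[0,0,1,0,0,0,-1],[0,0,1,0,0,0,-1],[0,0,1,0,0,0,-1],[0,0,1,0,0,0,-1],[0,0,0.9,0,0,0,-1],[0,0,0,0,0,0,-1],[0,0,0,0,0,0,-1]]]'
python3 - <<'E'
from h import *
im,d,s=grab('wrist','w0'); print(s['time_s'],s['eef_pos'],s['wrist_force'],s['q'].round(2) if hasattr(s['q'],'round') else s['q']); print(R.from_rotvec(s['ee_rot']).as_matrix().round(3))
E
```

```text
time_s: 1.85
eef_pos: [0.5452, 0.0311, 0.2313]
ee_rot: [-2.474, -1.936, -0.0]
wrist_force: [-0.1, 0.2, 0.1]
grip_width: -0.0
time_s: 3.22
eef_pos: [0.5445, 0.0326, 0.2313]
ee_rot: [3.139, 0.139, -0.0]
wrist_force: [0.1, -0.1, -0.2]
grip_width: 0.003
3.225 [0.54451058 0.03264974 0.23125043] [ 0.05684775 -0.08393016 -0.16675019] [-0.78  0.26  0.72  1.93 -0.2   1.03  0.12]
[[ 0.996  0.088 -0.   ]
 [ 0.088 -0.996 -0.   ]
 [-0.     0.    -1.   ]]
```

View pics/w0.png

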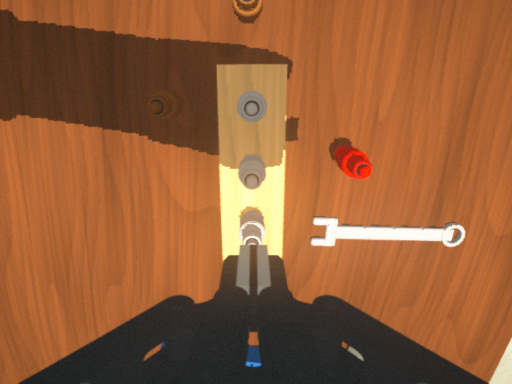

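The wrist view shows the rack column with grey poppet tips at about (252,107) for A, (251,181) for B and (252,241) for C. D is hidden behind the gripper. The red and brown look-alikes stand off the rack.

Run:
```python
from h import *
z=np.load('pics/w0.npz'); s=dict(eef_pos=z['p'],ee_rot=z['r']); c,T=c2w('wrist',s)
print('tips',on_plane(c,T,[(252,107),(251.5,181),(252,241)],.097).round(4))
P=cloud(c,T,z['d'])
for u,v in ((252,107),(251,181),(252,240)): print(P[v-5:v+6,u-5:u+6,2].max().round(4))
print('rack edges z=.03',on_plane(c,T,[(218,66),(286,66),(222,230),(284,230)],.03).round(4))
```

```text
tips [[ 0.5377  0.097   0.097 ]
 [ 0.5428  0.0337  0.097 ]
 [ 0.5484 -0.0247  0.097 ]]
0.0988
0.0981
0.3742
rack edges z=.03 [[ 0.5009  0.1297  0.03  ]
 [ 0.568   0.1356  0.03  ]
 [ 0.5155 -0.0474  0.03  ]
 [ 0.5867 -0.0411  0.03  ]]
```

```bash
python3 -m crank '[[[0,0,0,-0.03,0,0.5,-1],[0,0,0,0,0,0.5,-1],[0,0,0,0,0,0.5,-1],[0,0,0,0,0,0.4,-1],[0,0,0,0,0,0.22,-1],[0,0,0,0,0,0,-1],[0,0,0,0,0,0,-1],[0,0,0,0,0,0,-1]]]'
for i in 1 2; do python3 -c "
from h import *;print(arm.observe()['wrist_force'])"; done
python3 -m crank '[[[0,0,0,0,0,0.05,-1],[0,0,0,0,0,0.03,-1],[0,0,0,0,0,0,-1],[0,0,0,0,0,0,-1],[0,0,0,0,0,0,-1]]]'
```

```text
time_s: 4.28
eef_pos: [0.5432, 0.0326, 0.1049]
ee_rot: [-3.138, -0.134, -0.002]
wrist_force: [-1.0, -0.2, 0.0]
grip_width: 0.003
[-0.99255527 -0.18527584  0.03055502]
[-0.99255527 -0.18527584  0.03055502]
time_s: 4.9
eef_pos: [0.5428, 0.0324, 0.0993]
ee_rot: [3.139, 0.134, 0.0]
wrist_force: [0.9, 0.2, -0.3]
grip_width: -0.002
```

```bash
python3 -m crank '[[[0,0,0,0,0,0.03,-1],[0,0,0,0,0,0,-1],[0,0,0,0,0,0,-1]]]'; python3 -m crank '[[[0,0,0,0,0,0.03,-1],[0,0,0,0,0,0,-1],[0,0,0,0,0,0,-1]]]'; python3 -m crank '[[[0,0,0,0,0,0.03,-1],[0,0,0,0,0,0,-1],[0,0,0,0,0,0,-1]]]'; python3 -m crank '[[[0,0,0,0,0,0.03,-1],[0,0,0,0,0,0,-1],[0,0,0,0,0,0,-1],[0,0,0,0,0,0,-1]]]'
```

```text
time_s: 5.28
eef_pos: [0.5428, 0.0324, 0.0975]
ee_rot: [3.139, 0.134, -0.0]
wrist_force: [-0.5, -0.3, -0.1]
grip_width: -0.001
time_s: 5.65
eef_pos: [0.5428, 0.0324, 0.0957]
ee_rot: [3.139, 0.134, 0.0]
wrist_force: [-0.1, 0.7, 1.2]
grip_width: 0.003
time_s: 6.02
eef_pos: [0.5429, 0.0324, 0.094]
ee_rot: [3.139, 0.134, 0.0]
wrist_force: [-0.2, 0.3, 2.4]
grip_width: -0.0
time_s: 6.52
eef_pos: [0.5428, 0.0324, 0.0922]
ee_rot: [-3.139, -0.134, -0.0]
wrist_force: [-0.5, 0.3, 5.0]
grip_width: 0.003
```

B already looks tired: about 5 N at 5 mm with no yield threshold. I'll hold it a little longer, then press C and A for comparison.

```bash
python3 -m crank '[[[0,0,0,0,0,0,-1],[0,0,0,0,0,0,-1],[0,0,0,0,0,0,-1]]]'; python3 -m crank '[[[0,0,0,0,0,-0.2,-1],[0,0,0,0,0,-0.15,-1],[0,0,0,0,0.535,0,-1],[0,0,0,0,0.535,0,-1],[0,0,0,0,0,0,-1],[0,0,0,0,0,0.15,-1],[0,0,0,0,0,0.1,-1],[0,0,0,0,0,0.05,-1],[0,0,0,0,0,0,-1],[0,0,0,0,0,0,-1]]]';python3 -m crank '[[[0,0,0,0,0,0.05,-1],[0,0,0,0,0,0,-1],[0,0,0,0,0,0,-1],[0,0,0,0,0,0,-1]]]'
```

```text
time_s: 6.9
eef_pos: [0.5428, 0.0324, 0.0921]
ee_rot: [3.139, 0.134, -0.0]
wrist_force: [-0.3, 0.3, 5.2]
grip_width: 0.002
time_s: 8.15
eef_pos: [0.5485, -0.031, 0.0952]
ee_rot: [-3.139, -0.135, -0.0]
wrist_force: [-1.6, 0.3, 7.7]
grip_width: -0.003
time_s: 8.65
eef_pos: [0.5488, -0.031, 0.0925]
ee_rot: [-3.138, -0.135, -0.001]
wrist_force: [-0.7, 1.6, 11.0]
grip_width: -0.003
```

C is sound: 11 N at about 4.5 mm, against 5.2 N at 5 mm for B. B is the tired one, so I'll grasp it with the jaws across the row.

```bash
python3 -m crank '[[[0,0,0,0,0,-0.5,-1],[0,0,0,0,0,-0.5,-1],[0,0,0,0,-0.54,-0.2,0.2],[0,0,0,0,-0.54,0,0.2],[0,0,0,0,0,0,0.2],[0,0,0,0,0,0,0.2],[0,0,0,0,0,0,0.2],[0,0,0,0,0,0,0.2]]]' 30
python3 - <<'E'
from h import *
im,d,s=grab('wrist','w1'); c,T=c2w('wrist',s)
P=cloud(c,T,d); q=(P[...,2]>.09)&(P[...,2]<.11)&(abs(P[...,0]-.543)<.1)&(abs(P[...,1]-.033)<.1)&(d>0)
n,l,st,ce=cv2.connectedComponentsWithStats(q.astype(np.uint8))
for i in range(1,n):
  if st[i,4]>15: print(ce[i],st[i,4],P[l==i].mean(0).round(4),P[l==i].min(0).round(3),P[l==i].max(0).round(3))
E
```

```text
time_s: 9.65
eef_pos: [0.5428, 0.0323, 0.1641]
ee_rot: [3.139, 0.132, -0.0]
wrist_force: [0.4, 0.5, -0.6]
grip_width: 0.597
[252.90374332 115.77005348] 187 [0.537  0.0956 0.0968] [0.533 0.091 0.091] [0.542 0.1   0.099]
[253.16939891 208.7704918 ] 183 [0.5425 0.0329 0.0958] [0.538 0.027 0.09 ] [0.547 0.037 0.099]
[253.94630872 286.53691275] 149 [ 0.5484 -0.0302  0.0956] [ 0.544 -0.036  0.09 ] [ 0.553 -0.027  0.099]
```

View pics/w1.png

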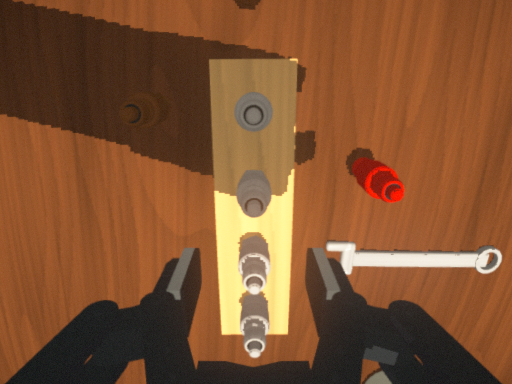

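B is the second plug from the top, tip at (253,208) → (0.5425, 0.033), which is where the weak push-back was felt. The others in the row are A (253,116), C (254,286) and D (255,350). The red plug (383,185) and brown plug (140,110) are off the rack. The TCP is centred over B, so I'll descend and grip.

```bash
python3 -m crank '[[[0,0,0,0,0,0.5,0.2],[0,0,0,0,0,0.5,0.2],[0,0,0,0,0,0.5,0.2],[0,0,0,0,0,0.4,0.2],[0,0,0,0,0,0.22,0.2],[0,0,0,0,0,0,0.2],[0,0,0,0,0,0,-0.2],[0,0,0,0,0,0,-0.6],[0,0,0,0,0,0,-1],[0,0,0,0,0,0,-1],[0,0,0,0,0,0,-1],[0,0,0,0,0,0,-1]]]' 40
```

```text
time_s: 11.2
eef_pos: [0.5433, 0.0331, 0.0379]
ee_rot: [-3.138, -0.134, -0.002]
wrist_force: [-0.9, -0.4, 5.2]
grip_width: 0.313
```

```bash
python3 -m crank '[[[0,0,0,0,0,-0.2,-1],[0,0,0,0,0,-0.3,-1],[0,0,0,0,0,-0.5,-1],[0,0,0,0,0,-0.5,-1],[0,0,0,0,0,-0.5,-1],[0,0,0,0,0,-0.5,-1],[0,0,0,0,0,0,-1],[0,0,0,0,0,0,-1]]]'
python3 -m crank '[[[0,0,0,-0.06,-0.4,0,-1],[0,0,0,-0.06,-0.5,0,-1],[0,0,0,-0.06,-0.5,0,-1],[0,0,0,-0.06,-0.5,0,-1],[0,0,0,-0.06,-0.5,0,-1],[0,0,0,-0.06,-0.5,0,-1],[0,0,0,-0.06,-0.5,0,-1],[0,0,0,-0.06,-0.5,0,-1],[0,0,0,-0.06,-0.5,0,-1],[0,0,0,-0.06,-0.3,0,-1],[0,0,0,-0.06,-0.17,0,-1],[0,0,0,0,0,0,-1],[0,0,0,0,0,0,-1]]]'
python3 -c "
from h import *
grab('scene','s1')"
```

```text
time_s: 12.2
eef_pos: [0.5424, 0.0332, 0.187]
ee_rot: [-3.138, -0.134, -0.0]
wrist_force: [-0.0, -0.1, -3.3]
grip_width: 0.316
time_s: 13.82
eef_pos: [0.4788, 0.3197, 0.1869]
ee_rot: [3.139, 0.132, 0.0]
wrist_force: [-0.0, 0.7, -2.9]
grip_width: 0.308
```

View pics/s1.png

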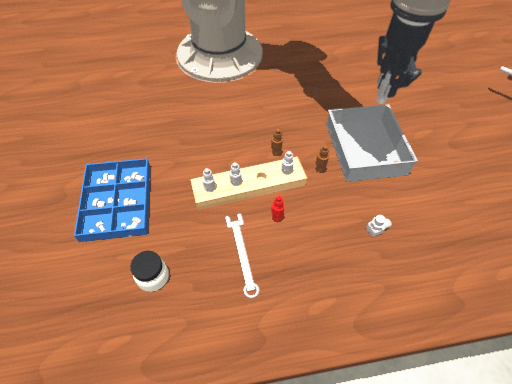

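The scene view shows B's hole empty at (262,177), the other three standing, the bystanders untouched, and the gripper holding the plug over the box at (385,90). Next I'll lower and release it.

```bash
python3 -m crank '[[[0,0,0,0,0,0.5,-1],[0,0,0,0,0,0.5,-1],[0,0,0,0,0,0.5,-1],[0,0,0,0,0,0.5,-1],[0,0,0,0,0,0.3,-1],[0,0,0,0,0,0.15,-1],[0,0,0,0,0,0,-1],[0,0,0,0,0,0,-1]]]'
```

```text
time_s: 14.88
eef_pos: [0.4789, 0.321, 0.0407]
ee_rot: [-3.138, -0.134, -0.001]
wrist_force: [-0.6, 0.9, -2.3]
grip_width: 0.315
```

```bash
python3 -m crank '[[[0,0,0,0,0,0.08,-1],[0,0,0,0,0,0.08,-1],[0,0,0,0,0,0,-1],[0,0,0,0,0,0,-0.2],[0,0,0,0,0,0,0.1],[0,0,0,0,0,0,0.3],[0,0,0,0,0,0,0.3],[0,0,0,0,0,0,0.3],[0,0,0,0,0,0,0.3]]]'
python3 -m crank '[[[0,0,0,0,0,-0.2,0.3],[0,0,0,0,0,-0.4,0.3],[0,0,0,0,0,-0.5,0.3],[0,0,0,0,0,-0.5,0.3],[0,0,0,0,0,-0.5,0.3],[0,0,0,0,0,-0.5,0.3],[0,0,0,0,0,-0.5,0.3],[0,0,0,0,0,0,0.3],[0,0,0,0,0,0,0.3]]]'
python3 - <<'E'
from h import *
a,_,_=grab('top','t2'); w,_,s=grab('wrist','w2'); print(s['wrist_force'])
cv2.imwrite('pics/end.png',cv2.resize(np.hstack([a,w])[:,:,::-1],(800,300)))
E
```

```text
time_s: 16.0
eef_pos: [0.4784, 0.3207, 0.0303]
ee_rot: [3.139, 0.134, -0.0]
wrist_force: [-0.7, -0.6, -0.4]
grip_width: 0.649
time_s: 17.12
eef_pos: [0.4781, 0.3207, 0.2163]
ee_rot: [-3.139, -0.134, 0.0]
wrist_force: [0.6, -0.1, -0.8]
grip_width: 0.651
[-0.53747453  0.33536855  0.34798089]
```

View pics/end.png

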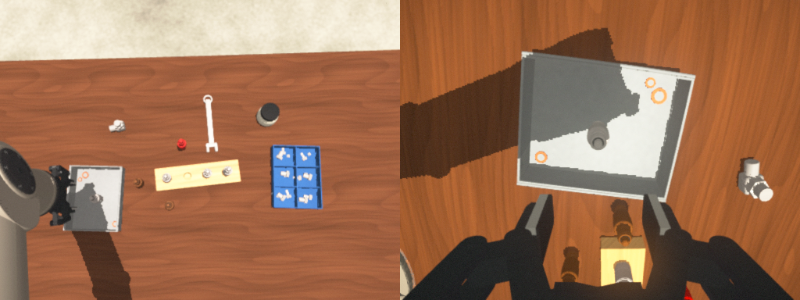

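The plug stands free in the scrap box (wrist panel, 597,137). In the top panel the other three stand in the block and the bystanders are unmoved, so I'm handing in.

```bash
python3 -c "
from h import *
print(arm.job_done(), arm.observe()['time_s'])"
```

```text
the job is handed in; nothing more can be done
the job is handed in; nothing more can be done
```

I put the plug from the second hole from the scrap-box side into the scrap box and handed the job in. The robot clock read about 17 s at the last move, against the 61 s limit.

- **Which one was tired:** its poppet pushed back only 5.0–5.2 N at about 5 mm, held for over 0.3 s, and began to yield at once. Its neighbour towards the tray gave 11 N at about 4.5 mm, which fits a sound spring.
- **Not tested:** I did not press the other two. The 5 N reading already matched the stated value for a tired spring.
- **Last checks:** the final pictures show the plug standing free inside the box. The other three are upright in the block, and the wrench, tub and elbow look unmoved. The gripper was clear at 0.22 m height, with the wrist force near zero. I judged these by eye and did not re-measure positions, and the hand-in gives no verdict.
- **One odd reading:** the wrist force read about 5 N upward while the gripper was closed on the plug in the block. I did not find the cause. It was gone after the lift, when the reading was about 3 N downward from the plug's weight.

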